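# Pause the radish tray and hold the marker clip open over its card

## Robot

A 6-joint arm with a two-finger parallel gripper is mounted at the origin on the work surface. World frame = base frame: x ahead of the robot, y to its left, z up, the work surface at z = 0. Lengths are in m, angles in rad, forces in N, time in s.
With the tool pointing down it reaches from about 0.325 to 0.9 m from the base axis. Payload 6.1 kg.
Tool frame: the origin (TCP) lies midway between the tips of the shut fingers; the grasp point (between the pads) lies 19 mm behind it; x points along the fingers, y is the direction in which the jaws open and shut, and the axes are right-handed (so a half turn about x gives the same grasp; the last joint's range is limited). The gripper opens to 85 mm and grips with 20 to 120 N. Pads are 22 mm wide; open, the fingers measure 114 mm over their backs; the gripper's body (76 mm by 85 mm) begins 54 mm behind the grasp point. The pads swing forward as they close: fully open they stand 13 mm farther back than shut.
Start: joints at [-1.264, 0.22, 1.526, -0, 1.395, -0.126], TCP at [0.262, -0.567, 0.231] pointing down, gripper open.
Joint ranges: [-2.98, 2.98], [-0.91, 2.08], [0.09, 2.57], [-1.24, 4.39], [0.2, 2.65], [-2.68, 2.68]. Speed limits (rad/s): [2.57, 2.57, 3.01, 3.14, 3.14, 3.14].

## Interface

Orientations are given as [roll, pitch, yaw] about the fixed x, y, z axes, in that order (R = Rz(yaw) Ry(pitch) Rx(roll)).
In Python, from plant import sensors, viewer, hand_in, finder gives the robot as it stands.
- The arm moves only by the tool arm_command, never from a script. Its argument "targets" is a list that holds one entry, the list of rows, each a list of 7 numbers: the shift along the world's x, y, z as a fraction of full scale, then the turn, a rotation vector about the world's x, y, z as a fraction of full scale, then the closure, from 0 (fully open) to 1 (shut). In form: [[[dx, dy, dz, wx, wy, wz, fingers], ...]]. A call has exactly 5 rows; each row shifts and turns the commanded pose from where the row before left it; what a row does not reach is not made up. Full scale, the value 1, is 500 mm for a shift and pi rad for a turn. A row lasts 1/8 s, in which the tool goes at most 62.5 mm and 10.7 degrees, less where a joint would pass 70% of its speed; a pose out of reach is approached as far as the arm can. A call with a number of a shift or a turn outside -1 to 1 is refused whole. A call with a gripper value outside its range is refused whole. The fingers move at their own pace and stop on an object; "squeeze" is the grip in N (left out, the last holds). Time passes only in rows, so rows that do not move let the fingers close, or fill a call up. It gives the time, the measured TCP pose, the force and the opening at its end, in the units of the state.
- sensors.read_state(): the state, without advancing time (a new reading comes with each control period).
- viewer.grab_frame(name): name is "scene" or "top"; returns a dict with "img" (400x640x3 uint8, red, green, blue), "fov_y" (degrees; the focal length in pixels is half the picture's height over the tangent of half this angle, whatever the lens; pixels are square), "cx", "cy" (the principal point, pixels), "world_from_camera" (4x4, takes a point from camera to world coordinates). Camera axes: x right, y down, z forward; pixel columns grow to the right and rows downward; lengths in m; the calibration is good to about 2 mm. A picture is of the moment at which its call begins. There is no depth.
- hand_in(): hands the job in, once; it reports no verdict.
Trained networks look in a picture, given as the dict that the camera call returned (one of the last four; its "shot" number tells which), for a name from the list of things; names that differ only in an ending like _2 or _b are one class to them, and where a whole thing is asked for, a point or a joint stands for the part that bears it (a point fixed in the world has none). Each returns a list of dicts, best first, with "conf" (0 to 1); they miss things now and then, are a little off and sometimes report something else, mostly with a low value. They report only what shows in the picture. A call takes as long as a camera call. They do not tell look-alikes from the thing itself.
- finder.spot_in(picture, target): "extent" ([left, top, width, height] in pixels, round what is visible of it).
- finder.landmark_of(picture, target): "at" ([row, column] in pixels: a listed point, or the origin of a listed thing).
The state is a dict: "time_s": time; "joint_pos": joint angles; "joint_vel": joint speeds; "tau": joint torques, N m; "ee_pos": TCP position; "ee_rot": TCP orientation; "force": force on the tool from outside, world axes, zero at the start; "torque": the same for the moment, N m; "gripper_width": opening from 0.0 (shut) to 1.0 (fully open).
Only numpy, scipy, OpenCV 4.12 (cv2) and the standard library are available. Lean on these libraries where they do the work, as an engineer would, in place of code of your own. Each camera call takes 0.05 s, during which the arm holds its last target. There are 200 camera calls.

## Task

Pause the watering of the radish tray on the white controller: press the green key fully down, let it come back up, then press the yellow key fully down (one key at a time, and leave the red key alone). Then mark the tray: squeeze the orange clip's handles so that its jaws gape, lift it off its stand, and hold it wide open around the middle of the top edge of the tray's white record card, square to the card with the edge about half-way up between the jaws and no part of the clip or gripper touching or bumping the card. Finish while still squeezing and holding the clip there (do not let it close or let go of it), and leave the blue clip and everything else where it is.

Things in the scene. Friction and masses are not known exactly. Their poses are not given: they have to be found in the camera images.
- key_green_top (a point): Centre of the top face of the green key: round upright spring button 24 mm across, its top 6 mm above its black collar (40 mm across) and 58 mm above the table; pressed straight down. The controller is a white box 190 x 100 x 40 mm, fixed; keys in a row 55 mm apart along its x axis: green (nearest the robot), yellow, red.
- key_yellow_top (a point): The same point of the yellow key (the middle one).
- key_red_top (a point): The same point of the red key; it is not to be pressed.
- key_green (a joint): Travel of the green key in m: 0 up, 0.006 fully down. The spring pushes back with 1.2 N at first, 4 N fully down; counts as pressed beyond 0.0045 held for 0.15 s.
- key_yellow (a joint): The same for the yellow key.
- key_red (a joint): The same for the red key.
- stand: Clip stand, fixed on the table: dark base 70 x 180 x 8 mm with an upright aluminium plate 3 mm thick (x), 170 mm long (y), its straight top edge 75 mm above the table. Origin: centre of the underside. The orange and the blue clip straddle the plate 42 mm either side of its middle; which is on which side varies.
- clip: Orange spring clip (clothes-peg kind, 50 g), upright, handles up, jaws down. Origin: middle of its pivot barrel (10 mm across), which lies on the stand's top edge 80 mm above the table. y: along the barrel and the plate; x: the way handles and jaws open; z up. 30 mm wide along y. The barrel closes the space between the jaws above 5 mm below the origin. Let go, it snaps shut.
- clip_grip (a point): On the clip, 34 mm above the barrel's axis, mid-way between the handles: the place to pinch, along x. The handles run from 4 to 50 mm above the axis. At rest they splay like a V, 53 mm over their outer top ends; pinched near the top they close until they stop, upright and parallel, 26 mm over their outer faces. This takes 4 to 8 N against the spring, and more force does no harm.
- clip_jaws (a point): On the clip, 22 mm below the barrel's axis, mid-way between the jaws and half-way down them. The jaws reach 45 mm below the axis, 28 mm wide along y; at rest their tips stand 4 mm apart, just over the plate; with the handles fully squeezed the free gap between the jaws is 22 to 29 mm over their depth.
- jaw_far (a joint): Angle in rad by which the clip's +x half is swung open: 0 shut, 0.30 fully squeezed.
- jaw_near (a joint): The same for the -x half; both halves swing together.
- tray: Aluminium foil tray of radish plants, 180 (x) x 260 (y) x 55 mm (rim 200 x 280), fixed on the table; plants reach 120 mm above the table. Origin: centre of the underside.
- card: The tray's white record card on a short stake, fixed in the robot's side of the tray: upright, 3 mm thick (x), 80 mm wide (y), 60 mm high. Origin: foot of the stake, 45 mm above the table; z up.
- card_top (a point): Middle of the card's straight, level top edge, 140 mm above the table. Its y axis runs along the edge, its x axis is square to the card's face.
- spare_clip: Blue clip of the same make on the same stand, same axes; to be left there.
- bottle: Green bottle, 60 mm across, 160 mm tall, loose. Origin: centre of its underside, as for the following.
- jar: Amber jar, 56 mm across, 75 mm tall, loose.
- pot_a: Terracotta pot with seedling, 62 mm across, 95 mm tall, loose, in front of the tray.
- pot_b: Terracotta pot with brownish seedling, same size, loose, beyond the controller.
- trowel: Small green scoop lying on the table left of the tray, 180 mm long, loose.
- beaker: Clear cup, 70 mm across, 90 mm tall, loose, on the right of the tray.
Not all that is in view belongs to the job. Of the things like the spare_clip, leave any that is pink or turquoise; of the rest the larger one is meant.

How it is judged:
By the outcome, as a careful person would: the job done as asked, in the order asked, and still so for the second after the job is handed in, while the arm keeps its last pose, push and grip.
It also fails if it takes over 56 s, if anything falls off the work surface, if the arm or the gripper's body presses on something with over 40 N, if the wrist force passes 120 N, or if a joint passes its speed limit or range.

## Working session

There is one attempt and no reset: what is moved stays moved. The work goes in short steps, Python scripts to look and compute and a tool call to move; the robot and the scene stay as the last step left them, time stands still between calls to the robot, and variables do not carry over. Pictures are saved under pics/ and viewed, about 8 in all and at most 12, crops included, and the job is handed in when it is done.

Besides the shell and the picture viewer there is one more tool, called after "Emit:" as a command line: name --argument value ..., lists and objects as JSON in quotes. arm_command: Moves the arm, as the interface text tells. Its arguments: {"type":"object","properties":{"targets":{"type":"array"},"squeeze":{"type":"number"}},"required":["targets"]}

```bash
mkdir -p pics; cat > h.py <<'E'
import numpy as np, cv2
from plant import sensors, viewer, hand_in, finder
def ray(f,r,c):
    h=f["img"].shape[0]; F=h/2/np.tan(np.radians(f["fov_y"])/2)
    T=np.array(f["world_from_camera"]); d=T[:3,:3]@np.array([(c-f["cx"])/F,(r-f["cy"])/F,1]); return T[:3,3],d
def atz(f,r,c,z):
    o,d=ray(f,r,c); return o+d*(z-o[2])/d[2]
def tri(f1,p1,f2,p2):
    o1,d1=ray(f1,*p1);o2,d2=ray(f2,*p2);d1/=np.linalg.norm(d1);d2/=np.linalg.norm(d2)
    t=np.linalg.lstsq(np.c_[d1,-d2],o2-o1,rcond=None)[0]
    a=o1+t[0]*d1;b=o2+t[1]*d2; return (a+b)/2,np.linalg.norm(a-b)
def proj(f,p):
    T=np.linalg.inv(np.array(f["world_from_camera"])); q=T[:3,:3]@np.array(p)+T[:3,3]
    F=f["img"].shape[0]/2/np.tan(np.radians(f["fov_y"])/2); return [float(q[1]/q[2]*F+f["cy"]),float(q[0]/q[2]*F+f["cx"])]
def save(f,n,crop=None,s=1):
    im=f["img"][...,::-1]
    if crop: r,c,h,w=crop; im=im[r:r+h,c:c+w]
    cv2.imwrite("pics/"+n,cv2.resize(im,None,fx=s,fy=s,interpolation=cv2.INTER_CUBIC))
E
python3 - <<'E'
from h import *
np.set_printoptions(precision=4,suppress=True)
a=viewer.grab_frame("scene");b=viewer.grab_frame("top")
save(a,"s0.png",s=1.25);save(b,"t0.png",s=1.25)
for f in(a,b): print(f["fov_y"],f["cx"],f["cy"],np.array(f["world_from_camera"]))
Z=dict(key_green_top=.058,key_yellow_top=.058,key_red_top=.058,clip=.08,clip_grip=.114,spare_clip=.08,card_top=.14,stand=0,tray=0,bottle=0,jar=0,pot_a=0,pot_b=0,beaker=0)
for n,z in Z.items():
    for k,f in(("s",a),("t",b)):
        for d in finder.landmark_of(f,n)[:4]:
            print(n,k,round(d["conf"],2),np.round(d["at"],1),atz(f,*d["at"],z))
print(sensors.read_state())
E
```

```text
53.307086425715724 320.66063785061533 200.83432692263176 [[-0.6505  0.5743 -0.4971  1.0591]
 [ 0.7595  0.4846 -0.4341  0.3978]
 [-0.0084 -0.6599 -0.7513  0.92  ]
 [ 0.      0.      0.      1.    ]]
48.703167200956315 313.7093571077709 199.16290132307267 [[ 0.015  -0.9976  0.0669  0.4461]
 [-0.9997 -0.0163 -0.0175 -0.0673]
 [ 0.0186 -0.0666 -0.9976  1.4145]
 [ 0.      0.      0.      1.    ]]
key_green_top s 0.3 [232.1 351. ] [0.5212 0.035  0.058 ]
key_green_top t 0.37 [223.7 167.9] [0.4549 0.352  0.058 ]
key_yellow_top s 0.66 [296.  457.2] [0.5081 0.3429 0.058 ]
key_yellow_top t 0.51 [207.7 168.6] [0.5038 0.3517 0.058 ]
key_red_top s 0.47 [309.3 441.5] [0.5623 0.3314 0.058 ]
key_red_top t 0.55 [189.7 172.1] [0.5591 0.343  0.058 ]
clip s 0.9 [232.2 355.3] [0.5279 0.0531 0.08  ]
clip t 0.5 [202.5 272.4] [0.5235 0.0338 0.08  ]
clip_grip s 0.52 [221.2 354.1] [0.5233 0.0433 0.114 ]
clip_grip t 0.66 [201.3 266. ] [0.5248 0.0501 0.114 ]
spare_clip s 0.9 [241.  384.9] [0.5012 0.1283 0.08  ]
spare_clip s 0.83 [241.9 450.6] [0.3949 0.2583 0.08  ]
spare_clip s 0.64 [207.2 394.6] [0.3895 0.0837 
[... 1183 characters left out ...]
95.7] [0.6882 0.2978 0.    ]
pot_b t 0.87 [147.4 194.5] [0.7017 0.2939 0.    ]
pot_b t 0.74 [237.6 345.2] [ 0.4196 -0.1947  0.    ]
beaker t 0.71 [188.2 445.5] [ 0.5834 -0.5176  0.    ]
beaker t 0.58 [187.6 175.1] [0.5708 0.3513 0.    ]
{'time_s': 1.5, 'joint_pos': array([-1.2641,  0.2204,  1.5265,  0.    ,  1.3947, -0.1261]), 'joint_vel': array([ 0.    , -0.0004,  0.0022,  0.001 , -0.0009,  0.0004]), 'tau': array([  0.0006, -49.6837, -38.9721,  -0.0002,   0.0009,   0.    ]), 'ee_pos': array([ 0.2621, -0.5674,  0.2313]), 'ee_rot': array([-2.3903,  1.5708,  1.1841]), 'force': array([-0.7071, -0.3562, -0.4761]), 'torque': array([-0.0236,  0.0057, -0.0146]), 'gripper_width': 1.0028455838254746}
```

View pics/s0.png

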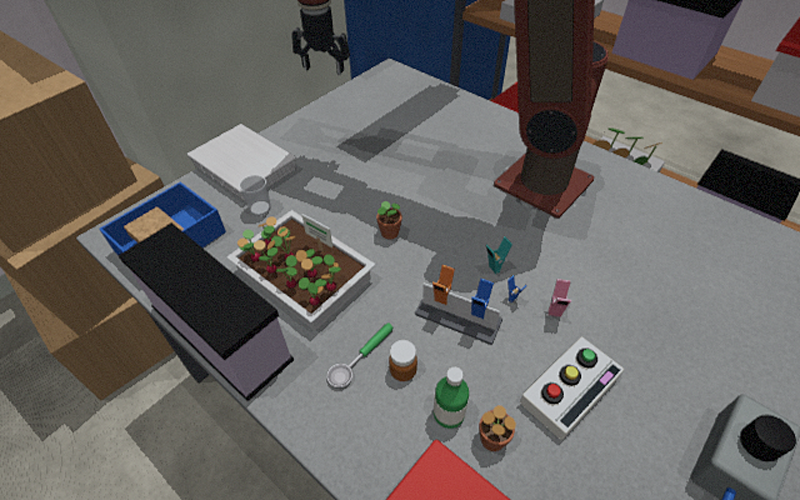

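View pics/t0.png

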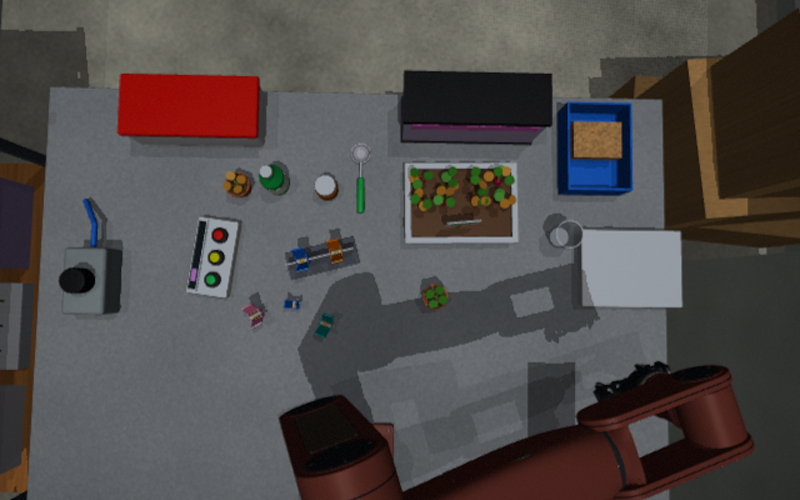

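Scene picture: orange clip at (443,285) and large blue clip at (483,298) on the stand. Small blue clip at (515,290), turquoise at (499,255) and pink at (560,298) are distractors. Keys: green (588,356), yellow (571,374), red (552,393). Card at (317,230). In the top picture the orange clip is at (336,250), the blue one at (300,260), and the card runs from (447,222) to (480,220). The only orange clip-shaped thing is the one on the stand.

```bash
python3 - <<'E'
from h import *
np.set_printoptions(precision=4,suppress=True)
a=viewer.grab_frame("scene");b=viewer.grab_frame("top")
def seg(f,box,h0,h1,smin=110,vmin=60):
    r,c,h,w=box; hsv=cv2.cvtColor(f["img"],cv2.COLOR_RGB2HSV)[r:r+h,c:c+w]
    m=cv2.inRange(hsv,(h0,smin,vmin),(h1,255,255)); n,l,s,ce=cv2.connectedComponentsWithStats(m)
    i=1+np.argmax(s[1:,4]); return [ce[i][1]+r,ce[i][0]+c],s[i]
for n,h0,h1,sb,tb in (("g",45,90,(270,455,30,30),(210,155,30,30)),("y",20,35,(285,440,30,30),(190,155,30,30)),("r",0,8,(300,425,30,30),(175,160,30,30))):
    p,s1=seg(a,sb,h0,h1);q,s2=seg(b,tb,h0,h1)
    print(n,p,s1[2:],q,s2[2:],atz(a,*p,.058),atz(b,*q,.058),*tri(a,p,b,q))
for n in ("clip","spare_clip"):
    h0,h1,sb,tb=((5,20,(205,340,45,30),(185,255,30,30)) if n=="clip" else (105,130,(215,372,45,25),(192,228,30,25)))
    p,s1=seg(a,sb,h0,h1);q,s2=seg(b,tb,h0,h1)
    print(n,p,s1,q,s2,*tri(a,p,b,q))
A=cv2.resize(a["img"][205:275,325:407],None,fx=7,fy=7,interpolation=2)[:490,:400*2]
B=cv2.resize(b["img"][180:225,222:290],None,fx=7,fy=7,interpolation=2)
C=cv2.resize(b["img"][160:195,340:400],None,fx=6,fy=6,interpolation=2)
D=cv2.resize(a["img"][165:200,230:275],None,fx=6,fy=6,interpolation=2)
W=np.zeros((600,1060,3),np.uint8)
W[:490,:574]=A[:,:574];W[:315,580:580+476]=B
W[320:530,580:940]=C
cv2.imwrite("pics/c1.png",cv2.resize(W[...,::-1],(800,453)))
cv2.imwrite("pics/c2.png",D[...,::-1])
E
```

```text
g [np.float64(283.67105263157896), np.float64(470.4736842105263)] [10 10 76] [np.float64(223.31372549019608), np.float64(168.2156862745098)] [ 8  8 51] [0.4576 0.3516 0.058 ] [0.4561 0.3511 0.058 ] [0.4562 0.3516 0.0561] 0.00019555490024874463
y [np.float64(297.7578947368421), np.float64(456.7157894736842)] [11 11 95] [np.float64(205.43636363636364), np.float64(171.3272727272727)] [ 8  8 55] [0.513  0.3442 0.058 ] [0.5108 0.3436 0.058 ] [0.5111 0.3442 0.0552] 0.0005476409906823038
r [np.float64(311.8888888888889), np.float64(442.6777777777778)] [11 11 90] [np.float64(187.57692307692307), np.float64(174.28846153846155)] [ 8  8 52] [0.5662 0.3367 0.058 ] [0.5657 0.3366 0.058 ] [0.5658 0.3367 0.0574] 0.00017229474546378093
clip [np.float64(226.72312703583063), np.float64(354.671009771987)] [  6   7  18  32 307] [np.float64(195.77173913043478), np.float64(266.6521739130435)] [ 6  6 13 11 92] [0.5388 0.0519 0.1136] 0.00807252653749343
spare_clip [np.float64(237.92604501607718), np.float64(385.15755627009645)] [  5   8  18  32 311] [np.float64(206.99354838709678), np.float64(240.1032258064516)] [  5   6  15  20 155] [0.5068 0.1288 0.0998] 0.0023784306589779407
```

View pics/c1.png

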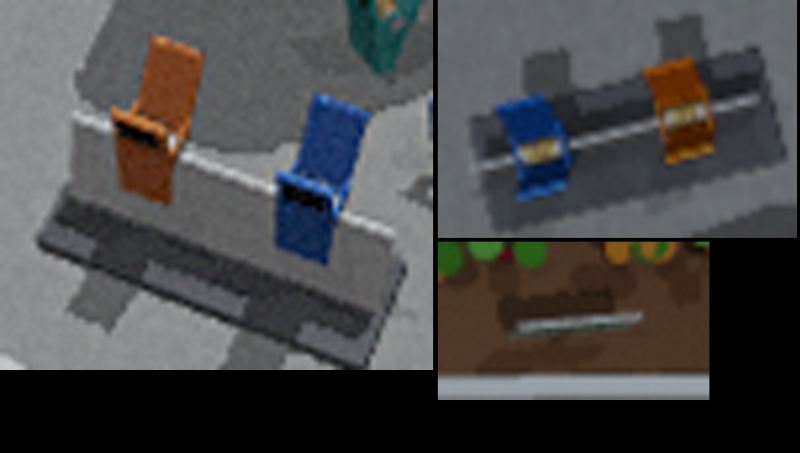

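View pics/c2.png

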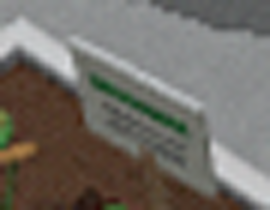

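The crops show the orange clip at the left end of the plate in the scene view and at the right end in the top view, upright and straddling it. The card's top edge runs from (72,40) to (208,110) in the scene crop.

```bash
python3 - <<'E'
from h import *
np.set_printoptions(precision=4,suppress=True)
a=viewer.grab_frame("scene");b=viewer.grab_frame("top")
def two(n,P,Q,z,L):
    for k,f,(p,q) in(("s",a,P),("t",b,Q)):
        u,v=atz(f,*p,z),atz(f,*q,z); d=u-v
        print(n,k,"mid",(u+v)/2,"len",np.linalg.norm(d),L,"yaw",np.degrees(np.arctan2(-d[0],d[1])))
# order: +y end first
two("plate",((249.5,399.8),(226.2,338.6)),((211.4,229.6),(198.5,282.6)),.075,.17)
two("card",((183.3,264.7),(171.7,242)),((178.2,357.1),(176,385.1)),.14,.08)
def seg(f,box,h0,h1):
    r,c,h,w=box; hsv=cv2.cvtColor(f["img"],cv2.COLOR_RGB2HSV)[r:r+h,c:c+w]
    m=cv2.inRange(hsv,(h0,110,60),(h1,255,255)); ys,xs=np.nonzero(m);print(cv2.minAreaRect(np.c_[xs+c,ys+r].astype(np.float32)))
seg(b,(185,255,30,30),5,20);seg(b,(192,228,30,25),105,130)
# gold spring barrel in top view
hsv=cv2.cvtColor(b["img"],cv2.COLOR_RGB2HSV)
print(b["img"][196:208,262:276].mean(2).astype(int))
E
```

```text
plate s mid [0.5165 0.0878 0.075 ] len 0.17107264162436064 0.17 yaw 14.313684417055478
plate t mid [0.5156 0.0832 0.075 ] len 0.16457080410186736 0.17 yaw 14.671213799489415
card s mid [ 0.5977 -0.2506  0.14  ] len 0.08142598228403826 0.08 yaw 6.723684457876918
card t mid [ 0.5986 -0.2557  0.14  ] len 0.08195474244477303 0.08 yaw 5.488926727518959
((268.0294189453125, 200.1176300048828), (18.675243377685547, 10.6715669631958), 75.96376037597656)
((240.558837890625, 207.23532104492188), (18.675243377685547, 11.641709327697754), 75.96376037597656)
[[ 54  48  47  47  47  48  47  47  47  56  50  38  35  35]
 [ 55  48  47  47  48  47  45  49  50  59  62  45  35  34]
 [ 43  51  50  52  51  51  43  47  49  47  57  46  34  34]
 [ 40  60  53  55  52  52  51  48  61  78  80  70  78  95]
 [ 40  66  54  63  68  68  72  82  96 132 110  94 111 131]
 [ 40  61  61 109 118 106  94 106  97 136 120  80  74  64]
 [ 77  96  83 136 128 106  92 104  77  87  78  71  47  57]
 [112 120  94 116  92  72  69  55  44  37  29  60  48  50]
 [ 83  65  71  61  53  38  29  28  36  39  36  47  44  50]
 [ 59  56  68  47  39  36  35  34  32  31  31  33  47  54]
 [ 54  56  67  55  36  31  33  34  32  31  33  32  49  58]
 [ 58  56  56  42  33  32  32  30  34  46  63  65  53  58]]
```

```bash
python3 - <<'E'
from h import *
from scipy.spatial.transform import Rotation as R
s=sensors.read_state(); M=R.from_euler("xyz",s["ee_rot"]).as_matrix(); print(M.round(3),s["time_s"])
y=M[:,1];print(np.degrees(np.arctan2(y[1],y[0])))
E
```

```text
[[ 0.     0.419 -0.908]
 [-0.    -0.908 -0.419]
 [-1.     0.    -0.   ]] 1.7
-65.20114481527212
```

Emit:
arm_command --targets '[[[0.0376,0.0734,0,0,0,0.0442,1],[0.0376,0.0734,0,0,0,0.0442,1],[0.0376,0.0734,0,0,0,0.0442,1],[0.0376,0.0734,0,0,0,0.0442,1],[0.0376,0.0734,0,0,0,0.0442,1]]]' --squeeze 40

```text
time_s: 2.33
ee_pos: [0.3566, -0.3827, 0.2315]
ee_rot: [1.247, 1.57, -0.763]
force: [1.3, 0.5, -0.4]
gripper_width: -0.004
```

Emit:
arm_command --targets '[[[0.0376,0.0734,0,0,0,0.0442,1],[0.0376,0.0734,0,0,0,0.0442,1],[0.0376,0.0734,0,0,0,0.0442,1],[0.0376,0.0734,0,0,0,0.0442,1],[0.0376,0.0734,0,0,0,0.0442,1]]]'

```text
time_s: 2.95
ee_pos: [0.4507, -0.1992, 0.2316]
ee_rot: [0.736, 1.57, -0.58]
force: [1.1, 0.8, -0.0]
gripper_width: 0.0
```

Emit:
arm_command --targets '[[[0.0014,0.11,0,0,0,0,1],[0.0014,0.11,0,0,0,0,1],[0.0014,0.11,0,0,0,0,1],[0.0014,0.11,0,0,0,0,1],[0.0014,0.11,0,0,0,0,1]]]'

```text
time_s: 3.58
ee_pos: [0.4535, 0.0764, 0.2317]
ee_rot: [1.265, 1.57, -0.055]
force: [0.4, 0.2, -0.8]
gripper_width: 0.001
```

Emit:
arm_command --targets '[[[0.0014,0.11,0,0,0,0,1],[0.0014,0.11,0,0,0,0,1],[0.0014,0.11,0,0,0,0,1],[0.0014,0.11,-0.05,0,0,0,1],[0.0014,0.11,-0.1,0,0,0,1]]]'

```text
time_s: 4.2
ee_pos: [0.4583, 0.3439, 0.1658]
ee_rot: [1.825, 1.565, 0.506]
force: [1.0, -0.2, -0.3]
gripper_width: 0.001
```

Emit:
arm_command --targets '[[[0,0,-0.06,0,0,0,1],[0,0,-0.06,0,0,0,1],[0,0,-0.05,0,0,0,1],[0,0,0,0,0,0,1],[0,0,0,0,0,0,1]]]'

```text
time_s: 4.82
ee_pos: [0.4577, 0.3412, 0.0804]
ee_rot: [1.821, 1.569, 0.501]
force: [0.6, 0.6, 0.5]
gripper_width: 0.0
```

```bash
python3 - <<'E'
from h import *
a=viewer.grab_frame("scene");b=viewer.grab_frame("top")
A=cv2.resize(a["img"][235:345,400:510],(440,440),interpolation=2)
B=cv2.resize(b["img"][165:245,130:210],(360,360),interpolation=2)
W=np.zeros((440,800,3),np.uint8);W[:,:440]=A;W[:360,440:]=B
cv2.imwrite("pics/k1.png",W[...,::-1]); print(sensors.read_state()["ee_pos"],sensors.read_state()["force"])
E
```

```text
[0.45813412 0.34142687 0.081016  ] [ 0.20193586 -0.28373221  0.06856684]
```

View pics/k1.png

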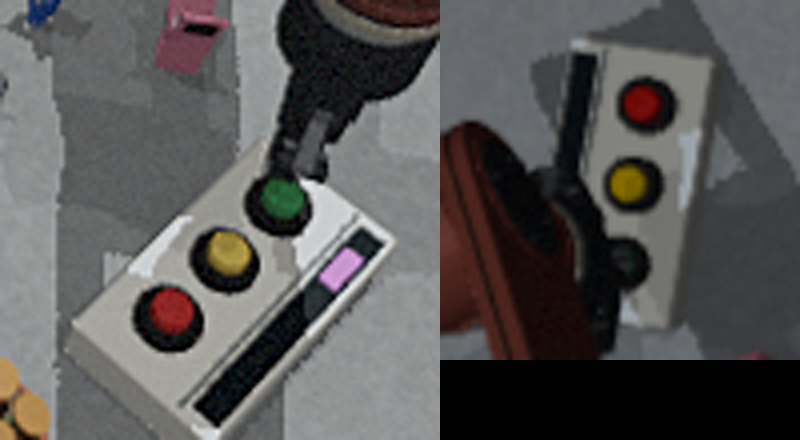

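The picture shows the shut fingers just short of and above the green key, as the numbers say (10 mm to go in y).

Emit:
arm_command --targets '[[[-0.0026,0.0202,0,0,0,0,1],[0,0,-0.02,0,0,0,1],[0,0,-0.018,0,0,0,1],[0,0,0,0,0,0,1],[0,0,0,0,0,0,1]]]'

```text
time_s: 5.55
ee_pos: [0.4553, 0.3508, 0.0601]
ee_rot: [-1.399, 1.569, -2.719]
force: [-0.6, -0.7, 2.4]
gripper_width: -0.0
```

```bash
python3 - <<'E'
from h import *
a=viewer.grab_frame("scene"); s=sensors.read_state();print(s["ee_pos"],s["force"],proj(a,s["ee_pos"]))
save(a,"k2.png",(240,420,80,100),5)
E
```

```text
[0.45542118 0.35079594 0.06022221] [-1.72839905  0.36209618  1.17912046] [282.42931567802685, 470.83408920007435]
```

View pics/k2.png

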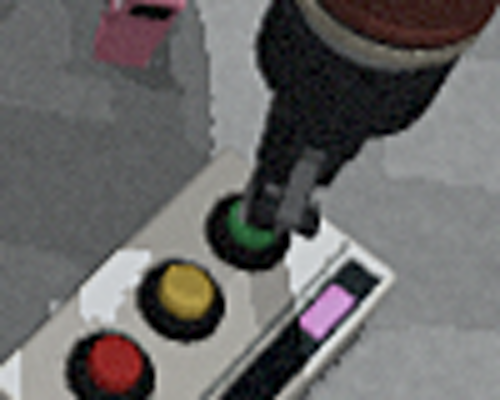

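```bash
python3 - <<'E'
from h import *
W=[]
s=sensors.read_state();p=s["ee_pos"];t=np.radians(14.4);u=np.array([np.cos(t),np.sin(t),0]);v=np.array([-u[1],u[0],0])
for n,r,c in(("scene",258,446),("top",203,146)):
    f=viewer.grab_frame(n);S=10
    im=cv2.resize(f["img"][r:r+40,c:c+40],None,fx=S,fy=S,interpolation=2)
    for z,col in((p[2],(255,0,255)),(p[2]+.04,(0,255,255))):
        q=[proj(f,np.array([p[0],p[1],z])+a*u*.0145+b*v*.011) for a,b in((1,1),(1,-1),(-1,-1),(-1,1))]
        q=np.array([[(y-c+.5)*S,(x-r+.5)*S] for x,y in q]).astype(np.int32)
        cv2.polylines(im,[q],True,col,1)
    W.append(im)
cv2.imwrite("pics/k3.png",np.hstack(W)[...,::-1])
E
```

```text
(no output)
```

View pics/k3.png

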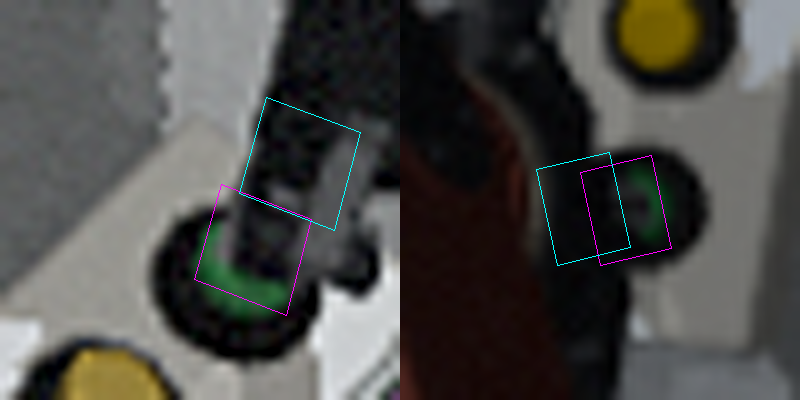

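The overlay shows the dark tip resting on the green key, within about 4 mm of its centre. Pressing now.

Emit:
arm_command --targets '[[[0.004,-0.002,-0.006,0,0,0,1],[0,0,-0.006,0,0,0,1],[0,0,-0.006,0,0,0,1],[0,0,0,0,0,0,1],[0,0,0,0,0,0,1]]]'

```text
time_s: 6.32
ee_pos: [0.4583, 0.3503, 0.0554]
ee_rot: [1.245, 1.57, -0.074]
force: [-13.5, -6.9, 31.9]
gripper_width: 0.002
```

```bash
python3 - <<'E'
from h import *
s=sensors.read_state();print(s["ee_pos"],s["force"],s["torque"],s["time_s"])
W=[]
for n,r,c in(("scene",258,446),("top",203,146)):
    f=viewer.grab_frame(n)
    W.append(cv2.convertScaleAbs(cv2.resize(f["img"][r:r+40,c:c+40],None,fx=10,fy=10,interpolation=2),alpha=2))
cv2.imwrite("pics/k4.png",np.hstack(W)[...,::-1])
E
```

```text
[0.45834155 0.35027884 0.0554398 ] [-13.49769829  -6.86204849  31.86567664] [-1.21527143  2.26034132 -0.00699333] 6.325
```

View pics/k4.png

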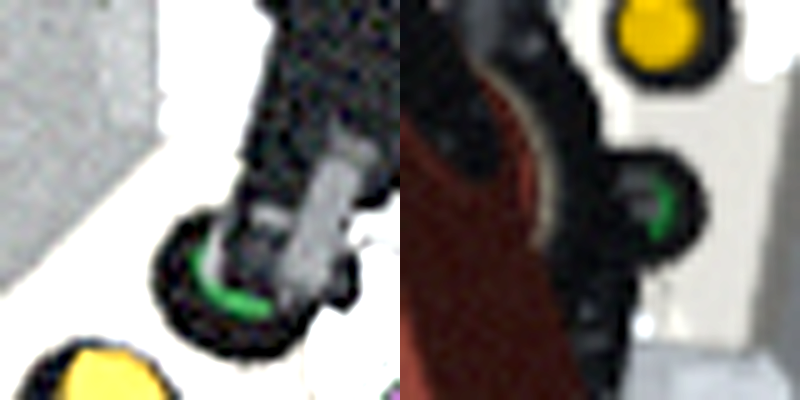

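Emit:
arm_command --targets '[[[-0.003,0,0.0095,0,0,0,1],[0,0,0,0,0,0,1],[0,0,0,0,0,0,1],[0,0,0,0,0,0,1],[0,0,0,0,0,0,1]]]'

```text
time_s: 7.05
ee_pos: [0.4567, 0.3501, 0.0561]
ee_rot: [1.775, 1.57, 0.454]
force: [3.2, 0.6, 4.4]
gripper_width: -0.002
```

```bash
python3 - <<'E'
from h import *
F=[];P=[]
for i in range(6):
    f=viewer.grab_frame("scene");s=sensors.read_state();F.append(s["force"]);P.append(s["ee_pos"])
print(np.mean(F,0),np.std(F,0),np.mean(P,0))
E
```

```text
[3.4784313  0.73317487 4.28426143] [0.75444926 0.34399885 0.84134273] [0.45646801 0.35008222 0.05607525]
```

Force of 4.3 N at z = 0.056 matches the spring at full travel, so the green key was fully down (the tips reach about 3 mm below the TCP). Releasing it and moving to yellow.

Emit:
arm_command --targets '[[[0,0,0.04,0,0,0,1],[0,0,0.01,0,0,0,1],[0.038,-0.006,0,0,0,0,1],[0.038,-0.005,0,0,0,0,1],[0.039,-0.005,0,0,0,0,1]]]'

```text
time_s: 7.98
ee_pos: [0.5148, 0.3413, 0.0804]
ee_rot: [-1.244, 1.57, -2.564]
force: [-0.0, -1.2, 0.9]
gripper_width: 0.001
```

Emit:
arm_command --targets '[[[0,0,-0.02,0,0,0,1],[0,0,-0.012,0,0,0,1],[0,0,0,0,0,0,1],[0,0,0,0,0,0,1],[0,0,0,0,0,0,1]]]'

```text
time_s: 8.6
ee_pos: [0.5137, 0.3422, 0.0654]
ee_rot: [1.78, 1.57, 0.46]
force: [-0.4, -0.6, -0.6]
gripper_width: -0.008
```

Emit:
arm_command --targets '[[[0,0,-0.008,0,0,0,1],[0,0,-0.008,0,0,0,1],[0,0,-0.006,0,0,0,1],[0,0,0,0,0,0,1],[0,0,0,0,0,0,1]]]'

```text
time_s: 9.22
ee_pos: [0.5142, 0.3424, 0.0559]
ee_rot: [1.874, 1.57, 0.554]
force: [-3.9, -1.3, 12.6]
gripper_width: 0.001
```

Emit:
arm_command --targets '[[[0,0,0,0,0,0,1],[0,0,0,0,0,0,1],[0,0,0.05,0,0,0,1],[0,0,0.1,0,0,0,1],[0,0,0.1,0,0,0,1]]]'

```text
time_s: 9.85
ee_pos: [0.513, 0.3416, 0.1793]
ee_rot: [-1.333, 1.569, -2.653]
force: [0.1, 0.4, 0.4]
gripper_width: -0.004
```

Emit:
arm_command --targets '[[[0.004,-0.098,0,0,0,0,0],[0.004,-0.098,0,0,0,0,0],[0.004,-0.098,0,0,0,0,0],[0.004,-0.098,0,0,0,0,0],[0.004,-0.098,0,0,0,0,0]]]'

```text
time_s: 10.48
ee_pos: [0.5233, 0.0954, 0.1786]
ee_rot: [-1.537, 1.57, -2.857]
force: [0.2, 0.2, -0.2]
gripper_width: 0.995
```

Emit:
arm_command --targets '[[[0.004,-0.098,0,0,0,0,0],[0,0,0,0,0,0,0],[0,0,0,0,0,0,0],[0,0,0,0,0,0,0],[0,0,0,0,0,0,0]]]'

```text
time_s: 11.1
ee_pos: [0.5256, 0.0491, 0.1789]
ee_rot: [-2.267, 1.571, 2.698]
force: [0.2, -0.6, -0.2]
gripper_width: 1.005
```

```bash
python3 - <<'E'
from h import *
from scipy.spatial.transform import Rotation as R
s=sensors.read_state();print(s["ee_pos"],R.from_euler("xyz",s["ee_rot"]).as_matrix().round(3),s["time_s"],s["force"])
f=viewer.grab_frame("scene");g=viewer.grab_frame("top")
for n,z in(("clip",.08),("clip_grip",.114)):
  for k in(f,g):
    for d in finder.landmark_of(k,n)[:1]: print(n,d["conf"],atz(k,*d["at"],z))
A=cv2.resize(f["img"][185:265,320:410],None,fx=5,fy=5,interpolation=2)
B=cv2.resize(f["img"][265:325,420:490],None,fx=4,fy=4,interpolation=2)
W=np.zeros((400,740,3),np.uint8);W[:400,:450]=A;W[:240,455:735]=B
cv2.imwrite("pics/g1.png",cv2.convertScaleAbs(W,alpha=1.5)[...,::-1])
E
```

```text
[0.52560865 0.04909901 0.17891798] [[-0.     0.968  0.25 ]
 [ 0.     0.25  -0.968]
 [-1.    -0.    -0.   ]] 11.1 [ 0.18343996 -0.59550548 -0.17561049]
clip 0.83 [0.5251149  0.05490749 0.08      ]
clip_grip 0.75 [0.52580096 0.04647651 0.114     ]
clip_grip 0.59 [0.50218827 0.08013061 0.114     ]
```

View pics/g1.png

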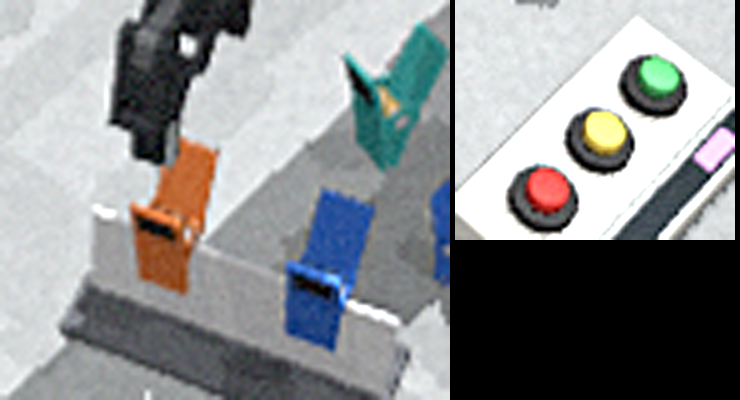

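All three keys are up again, and the gripper hangs open over the orange clip at crop (185,170). Descending.

Emit:
arm_command --targets '[[[0,-0.004,-0.06,0,0,0,0],[0,0,-0.05,0,0,0,0],[0,0,-0.04,0,0,0,0],[0,0,-0.014,0,0,0,0],[0,0,0,0,0,0,0]]]'

```text
time_s: 12.02
ee_pos: [0.5256, 0.046, 0.0969]
ee_rot: [-1.888, 1.57, 3.075]
force: [0.2, 0.3, 0.2]
gripper_width: 1.001
```

```bash
python3 - <<'E'
from h import *
s=sensors.read_state();print(s["ee_pos"],s["time_s"],s["force"])
f=viewer.grab_frame("scene");g=viewer.grab_frame("top")
A=cv2.resize(f["img"][195:265,320:400],None,fx=6,fy=6,interpolation=2)
cv2.imwrite("pics/g2.png",cv2.convertScaleAbs(A,alpha=1.6)[...,::-1])
E
```

```text
[0.5255893  0.04598027 0.09692623] 12.025 [0.1594295  0.25200673 0.24367152]
```

View pics/g2.png

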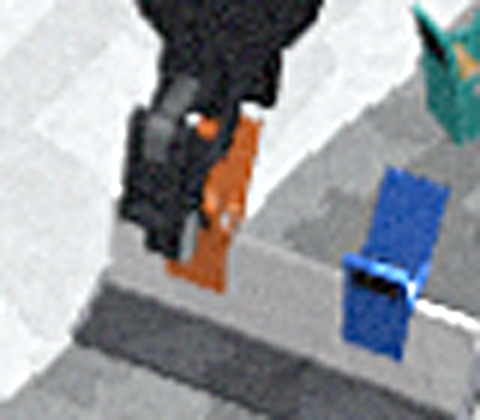

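The finger stands close to the near handle, perhaps slightly to the +y side. I trim 3 mm and close.

Emit:
arm_command --targets '[[[0,-0.006,0,0,0,0,0],[0,0,0,0,0,0,1],[0,0,0,0,0,0,1],[0,0,0,0,0,0,1],[0,0,0,0,0,0,1]]]' --squeeze 40

```text
time_s: 12.75
ee_pos: [0.5279, 0.0428, 0.0999]
ee_rot: [1.225, 1.566, -0.095]
force: [-2.1, -0.7, 13.4]
gripper_width: 0.287
```

Emit:
arm_command --targets '[[[0,0,0,0,0,0,1],[0,0,0,0,0,0,1],[0,0,0,0,0,0,1],[0,0,0,0,0,0,1],[0,0,0,0,0,0,1]]]'

```text
time_s: 13.38
ee_pos: [0.528, 0.0428, 0.0999]
ee_rot: [1.227, 1.566, -0.093]
force: [-1.5, -0.9, 12.9]
gripper_width: 0.289
```

Emit:
arm_command --targets '[[[0,0,0.02,0,0,0,1],[0,0,0.04,0,0,0,1],[0,0,0.08,0,0,0,1],[0,0,0.08,0,0,0,1],[0,0,0.06,0,0,0,1]]]'

```text
time_s: 14.0
ee_pos: [0.5259, 0.043, 0.239]
ee_rot: [1.262, 1.57, -0.058]
force: [-0.3, -0.6, -1.1]
gripper_width: 0.291
```

```bash
cat > m.py <<'E'
from h import *
from scipy.spatial.transform import Rotation as R
np.set_printoptions(precision=4,suppress=True)
def orange(f,rad=45):
    s=sensors.read_state();r,c=proj(f,s["ee_pos"]-[0,0,.04]);r=int(r);c=int(c)
    hsv=cv2.cvtColor(f["img"],cv2.COLOR_RGB2HSV)[r-rad:r+rad,c-rad:c+rad]
    m=cv2.inRange(hsv,(4,130,50),(20,255,255)); n,l,st,ce=cv2.connectedComponentsWithStats(m)
    k=[i for i in range(1,n) if st[i,4]>15]; return [(st[i]+[c-rad,r-rad,0,0,0]).tolist() for i in k]
def rep():
    s=sensors.read_state();M=R.from_euler("xyz",s["ee_rot"]).as_matrix();print("t",s["time_s"],"p",s["ee_pos"],"w",s["gripper_width"],"F",s["force"],"x",M[:,0],"jaw",np.degrees(np.arctan2(M[1,1],M[0,1])))
    return s
E
python3 - <<'E'
from m import *
s=rep();p=s["ee_pos"]
f=viewer.grab_frame("scene");g=viewer.grab_frame("top")
for n,o in(("clip",.0199),("clip_jaws",.042),("clip_grip",-.014)):
  for k,fr in(("s",f),("t",g)):
    for d in finder.landmark_of(fr,n)[:1]: print(n,k,round(d["conf"],2),d["at"],"exp",proj(fr,p-[0,0,o]),atz(fr,*d["at"],p[2]-o))
print(orange(f),orange(g))
A=cv2.resize(f["img"][150:255,300:400],None,fx=5,fy=5,interpolation=2)
cv2.imwrite("pics/l1.png",cv2.convertScaleAbs(A,alpha=1.6)[...,::-1])
E
```

```text
t 14.0 p [0.5259 0.043  0.239 ] w 0.2907433643276594 F [-0.3051 -0.585  -1.0957] x [ 0.0012 -0.0001 -1.    ] jaw 14.363051799001815
clip s 0.84 [196.5, 356.0] exp [194.26180969518458, 355.77396363612803] [0.5312 0.0478 0.2191]
clip_jaws s 0.78 [199.3, 355.9] exp [200.4137824169927, 355.2449175480723] [0.522 0.042 0.197]
clip_grip s 0.69 [185.4, 361.9] exp [184.39360411600134, 356.6225915143516] [0.5206 0.0542 0.253 ]
[[310, 167, 11, 24, 119], [349, 177, 17, 36, 296]] [[253, 154, 16, 5, 32], [220, 163, 4, 8, 16], [222, 165, 51, 79, 1532], [270, 167, 4, 10, 23], [268, 169, 12, 75, 249]]
```

View pics/l1.png

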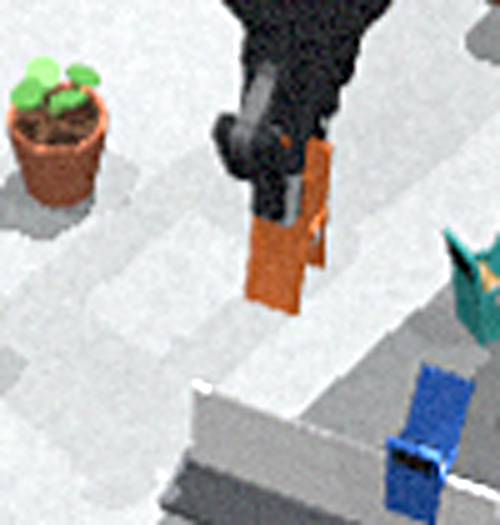

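The picture shows the orange clip lifted clear with its jaws gaping, and the blue clip still on the stand.

```bash
python3 - <<'E'
from m import *
p=sensors.read_state()["ee_pos"];f=viewer.grab_frame("scene")
t=np.radians(14.4);u=np.array([np.cos(t),np.sin(t),0]);v=np.array([-u[1],u[0],0])
for c,r in((349.4,209.6),(359.6,212.6)):
    w=atz(f,r,c,.174)-p; print(w@u,w@v)
E
```

```text
0.015697103982999006 -0.008209399485290286
0.013668467561704659 0.017846478463250846
```

Emit:
arm_command --targets '[[[0.014,-0.059,0,0,0,-0.0046,1],[0.014,-0.059,0,0,0,-0.0046,1],[0.014,-0.059,0,0,0,-0.0046,1],[0.014,-0.059,0,0,0,-0.0046,1],[0.014,-0.059,0,0,0,-0.0046,1]]]'

```text
time_s: 15.08
ee_pos: [0.5604, -0.1054, 0.2359]
ee_rot: [-2.087, 1.569, 2.803]
force: [-0.2, -0.5, -0.8]
gripper_width: 0.287
```

Emit:
arm_command --targets '[[[0.014,-0.059,0,0,0,-0.0046,1],[0.014,-0.059,0,0,0,-0.0046,1],[0.014,-0.059,0,0,0,-0.0046,1],[0.014,-0.059,0,0,0,-0.0046,1],[0.014,-0.059,0,0,0,-0.0046,1]]]'

```text
time_s: 15.7
ee_pos: [0.5955, -0.2528, 0.2357]
ee_rot: [-2.215, 1.569, 2.603]
force: [0.4, -0.9, -0.6]
gripper_width: 0.288
```

Emit:
arm_command --targets '[[[0,0,0,0,0,0,1],[0,0,0,0,0,0,1],[0,0,0,0,0,0,1],[0,0,0,0,0,0,1],[0,0,0,0,0,0,1]]]'

```text
time_s: 16.32
ee_pos: [0.5958, -0.2515, 0.2372]
ee_rot: [1.009, 1.571, -0.455]
force: [0.3, 0.0, -0.7]
gripper_width: 0.287
```

Emit:
arm_command --targets '[[[0.0064,-0.008,0,0,0,0,1],[0,0,-0.03,0,0,0,1],[0,0,-0.014,0,0,0,1],[0,0,0,0,0,0,1],[0,0,0,0,0,0,1]]]'

```text
time_s: 16.95
ee_pos: [0.5989, -0.2561, 0.215]
ee_rot: [-1.486, 1.571, -2.95]
force: [0.2, -0.6, -0.6]
gripper_width: 0.285
```

```bash
python3 - <<'E'
from m import *
s=rep();p=s["ee_pos"]
f=viewer.grab_frame("scene");g=viewer.grab_frame("top")
t=np.radians(6.1);u=np.array([np.cos(t),np.sin(t),0]);v=np.array([-u[1],u[0],0])
for n in("clip","clip_jaws","card_top"):
  for k,fr in(("s",f),("t",g)):
    for d in finder.landmark_of(fr,n)[:1]: print(n,k,round(d["conf"],2),d["at"])
def crop(fr,r,c,h,w,S,mark):
    im=cv2.convertScaleAbs(cv2.resize(fr["img"][r:r+h,c:c+w],None,fx=S,fy=S,interpolation=2),alpha=1.6)
    if mark:
        for b in(-.04,.04):
            x=proj(fr,np.array([.598,-.2535,.14])+b*v); cv2.circle(im,(int((x[1]-c+.5)*S),int((x[0]-r+.5)*S)),3,(255,0,255),1)
        bz=p[2]-.0199-.045
        q=[proj(fr,np.array([p[0],p[1],bz])+a*u*.0145+b*v*.014) for a,b in((1,1),(1,-1),(-1,-1),(-1,1))]
        cv2.polylines(im,[np.array([[(y-c+.5)*S,(x-r+.5)*S] for x,y in q]).astype(np.int32)],True,(0,255,255),1)
    return im
A=crop(f,135,225,60,65,8,True);A0=crop(f,135,225,60,65,4,False);B=crop(g,150,340,50,60,4,True)
W=np.zeros((480,790,3),np.uint8);W[:,:520]=A;W[:240,525:785]=A0;W[245:445,525:765]=B
cv2.imwrite("pics/f1.png",W[...,::-1])
E
```

```text
t 16.95 p [ 0.5989 -0.2561  0.215 ] w 0.2849191775886641 F [ 0.2171 -0.6017 -0.5504] x [-0. -0. -1.] jaw 6.0779041389683774
clip s 0.76 [167.3, 253.1]
clip t 0.45 [173.1, 374.4]
clip_jaws s 0.77 [166.7, 249.7]
clip_jaws t 0.6 [206.6, 170.4]
card_top s 0.84 [179.6, 252.4]
```

View pics/f1.png

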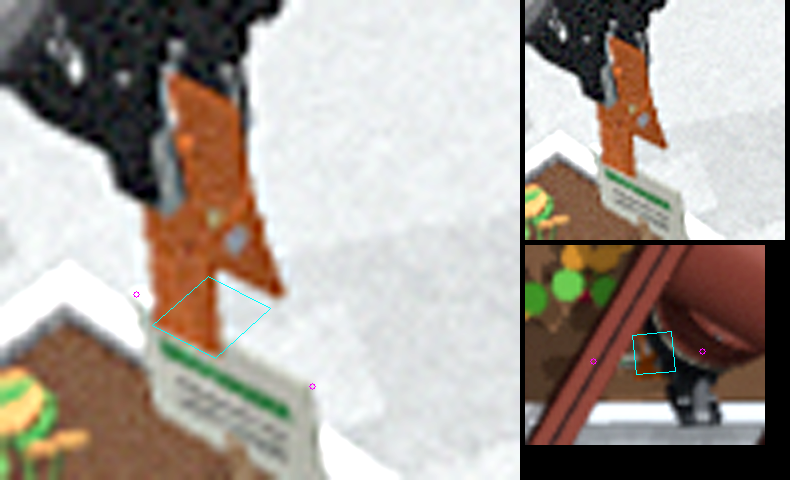

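In the scene crop the card's top edge matches its predicted ends, (136,294) and (312,386). The near jaw tip (155–218, about 345) and the far tip (283,295) stand on either side of it, matching the predicted jaw box within about 1.5 px. I trim y by 2.5 mm and go down slowly.

Emit:
arm_command --targets '[[[0,0.005,0,0,0,0,1],[0,0,-0.017,0,0,0,1],[0,0,-0.017,0,0,0,1],[0,0,0,0,0,0,1],[0,0,0,0,0,0,1]]]'

```text
time_s: 17.98
ee_pos: [0.5989, -0.2535, 0.1978]
ee_rot: [-2.105, 1.571, 2.714]
force: [0.5, -0.8, -0.7]
gripper_width: 0.285
```

Emit:
arm_command --targets '[[[0,0,-0.017,0,0,0,1],[0,0,-0.016,0,0,0,1],[0,0,0,0,0,0,1],[0,0,0,0,0,0,1],[0,0,0,0,0,0,1]]]'

```text
time_s: 18.6
ee_pos: [0.5991, -0.2537, 0.1819]
ee_rot: [0.928, 1.57, -0.536]
force: [-0.2, -0.3, -0.8]
gripper_width: 0.283
```

```bash
python3 - <<'E'
from m import *
s=rep();p=s["ee_pos"]
f=viewer.grab_frame("scene");g=viewer.grab_frame("top")
for n,z in(("clip",.162),("clip_jaws",.14),("card_top",.14)):
  for k,fr in(("s",f),("t",g)):
    for d in finder.landmark_of(fr,n)[:1]: print(n,k,round(d["conf"],2),d["at"],atz(fr,*d["at"],z))
# orange extents in the scene vs. predicted jaw tip corners
print(orange(f,30))
t=np.radians(6.1);u=np.array([np.cos(t),np.sin(t),0]);v=np.array([-u[1],u[0],0])
for z in(.0649,):
  for a,b in((1,1),(1,-1),(-1,-1),(-1,1)): print(a,b,np.round(proj(f,p-[0,0,z]+a*u*.0175+b*v*.014),1))
hsv=cv2.cvtColor(f["img"],cv2.COLOR_RGB2HSV)
m=cv2.inRange(hsv,(4,130,50),(20,255,255))[150:195,235:270]
for i,r in enumerate(m): print(150+i,''.join('#' if x else '.' for x in r))
for i in("clip","spare_clip"): pass
E
```

```text
t 18.6 p [ 0.5991 -0.2537  0.1819] w 0.28250405277879187 F [-0.1615 -0.2857 -0.7838] x [ 0.0006 -0.0003 -1.    ] jaw 6.075925536975483
clip s 0.8 [174.5, 254.5] [ 0.6009 -0.2378  0.162 ]
clip t 0.6 [172.8, 371.4] [ 0.6084 -0.2532  0.162 ]
clip_jaws s 0.79 [176.2, 255.8] [ 0.5898 -0.2486  0.14  ]
clip_jaws t 0.54 [176.1, 370.7] [ 0.6015 -0.2545  0.14  ]
card_top s 0.67 [181.8, 251.7] [ 0.6118 -0.2414  0.14  ]
[[246, 154, 16, 35, 281], [222, 182, 8, 7, 31], [229, 187, 8, 7, 19], [232, 197, 13, 9, 60]]
1 1 [188.8 252.9]
1 -1 [184.7 245.2]
-1 -1 [177.3 253.5]
-1 1 [181.3 261.1]
150 ...................................
151 ...................................
152 ...................................
153 ...................................
154 ..............#....................
155 ..............###..................
156 ..............#####................
157 ..............#######..............
158 ...............#######.............
159 ...............#######.............
160 ...............#######.............
161 ...............########............
162 ..............#########............
[... 580 characters left out ...]
####.######.........
178 #..........########...#####........
179 ..##.......########.....###........
180 ..#.........#######.......#........
181 ...#..#.....#######................
182 .......#....########...............
183 .##.........#######................
184 ........#...########...............
185 ....#..##....#######...............
186 ....#.###.......####...............
187 .#...............###...............
188 #....#...##........#...............
189 #.......##.........................
190 ...#.......#..#....................
191 ..#.##.#.....##....................
192 ............#....#.................
193 ....#.#..##........................
194 ...#.............#.................
```

```bash
python3 - <<'E'
from m import *
f=viewer.grab_frame("scene")
A=cv2.convertScaleAbs(cv2.resize(f["img"][145:205,225:285],None,fx=8,fy=8,interpolation=2),alpha=1.4)
B=cv2.resize(f["img"][140:345,210:510],None,fx=1,fy=1)
W=np.zeros((480,790,3),np.uint8);W[:,:480]=A;W[:205,485:785]=B
cv2.imwrite("pics/f2.png",W[...,::-1]); rep()
E
```

```text
t 19.05 p [ 0.5989 -0.2535  0.1815] w 0.28292253532810724 F [-0.6792  0.0918 -0.1013] x [ 0. -0. -1.] jaw 6.075675424446132
```

```bash
python3 -c "
from h import *
print(hand_in())"
```

```text
the job is handed in; nothing more can be done
None
```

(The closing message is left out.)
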